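# Close and latch the cork case

### The job

Close the cork case: pull its wooden lid out from under the low riser shelf by the forked steel catch, let go of it clear of the shelf, then take it by its handle and lower it onto the case, catch end towards the latch, so that its four side lugs come down just behind the lips of the side brackets. Hook the crossbar of the T-shaped latch strap behind the fork and press the latch lever flat down, so that it draws the lid fully forward under the lips. Let go at the end, with the strap still hooked, and leave the other things on the table where they are.

Things in the scene. Friction and masses are not known exactly. Their poses are not given: they have to be found in the camera images.
- case: Wooden cork case with steel fittings, fixed: 316 mm long (own x), 104 mm wide, 136 over the side brackets. Origin: centre of its underside; x points from the latch end (front) to the rear, z up. Front: a closed deck, top z 57 mm, x -157 to -36, which carries the latch. Behind it the case is open, corks inside; the rim that bears the lid is at z 45, ending at a lip 11 mm high at x 147.
- lid_seat (a point): On the case's rim (z 45 mm): where the lid's origin goes when it is lowered on, same yaw as the case, lugs just behind the bracket lips. Free play about 5 mm either way in x (front: lips, rear: rear lip) and 3.5 mm either way in y. Axes as the case.
- lid_home (a point): On the case's rim: where the lid's origin is when the latch has drawn it fully home, 16.5 mm in front of lid_seat, its lugs under the lips and its front edge at the deck (about 1 mm of play).
- bracket_lip (a point): Top of the overhanging lip of the front left side bracket. Four steel brackets stand beside the rim (case x 6 and 86 mm, both sides): inner faces at y +-63.5 mm, tops at z 59.5; each has at its front end a lip 10 mm long in x, |y| 55.5 to 65.5, z 54.5 to 59.5, and is open from above for 25 mm behind the lip.
- lever_pivot (a point): Hinge axis of the latch lever (along the case's y), 76 mm above the table, at case x = -72 mm. The axes are the case's.
- lid: Loose wooden lid with a forked catch on top at its front end and a handle in the middle, 160 x 100 x 12 mm, about 0.3 kg, starting flat on the table half under the riser. Origin: centre of its underside; its x points from the catch end to the rear, z up. Two steel lugs on each long side, 10 mm long, at x = -40 and +40 mm, z 2 to 7 mm, reach to y = +-60 mm.
- catch (a point): Centre of the lid's forked catch: two upright steel prongs, 7 mm thick in x, with an 18 mm gap, together 38 mm wide in y (pinch across y), 22 mm above the lid's top, leaning 0.2 rad to the rear. 67.5 mm in front of the lid's centre, 22 mm above its underside. The strap goes between the prongs, its crossbar behind them (lid x about -60 mm, 12 mm above the lid's top).
- handle (a point): The lid's wooden handle, an upright block 45 mm long in the lid's x, 14 mm thick in y (pinch it across y), 24 mm high on the lid's top. The point is on its centre line, 14 mm behind the lid's centre and 26 mm above the lid's underside.
- lever (a joint): Latch lever hinge, rad: 0 = flat, pointing along the case's -x; grows as the tip rises; 1.57 upright, at the start about 1.7 (leaning slightly over the lid). Friction (0.15 N m) holds it where it is left. It is pushed over from the lid side and then down.
- lever_tip (a point): Rolled tip of the lever, 77 mm from the pivot, on its centre line; the lever is 34 mm wide. The flat plate that one pushes lies from 41 to 77 mm from the pivot; its upper face is 4 mm above the line from pivot to tip (on the side that faces the lid when the lever is upright).
- strap (a joint): Hinge of the T strap on the lever, rad. The strap's elevation above the horizontal (towards the case's +x) is this value minus the lever joint's value. It starts raised at about 1.15 rad of elevation, where slight friction holds it (0.022 N m); below about 0.9 rad it sinks by its own weight (60 g).
- strap_pivot (a point): The strap's hinge on the lever, 34 mm from the lever pivot (axis along the case's y).
- crossbar (a point): Centre of the strap's steel crossbar (6 mm thick, 38 mm long in y), 90 mm from strap_pivot. With the lever up it swings down behind the fork of a lid that has just been lowered on; hooked, it is about 69 mm above the table.
- strap_tab (a point): Grip point on the strap's pull tab, 24 mm beyond the crossbar; the tab, 10 mm thick in y (pinch it across y) and 10 mm deep, ends 11 mm further on and is bent up from the strap by 0.45 rad. The point moves on a circle about strap_pivot as the strap swings; the tab may turn between the finger pads.
- riser: Low dark wooden riser shelf, fixed: a board 110 mm deep, 170 wide on two side walls, 53 mm clear height, 144 clear width, top at z 65 mm with small things on it (up to z 80). Origin: on the table, 13 mm in front of its opening; x points from the opening inwards. At the start the lid's catch end sticks out of the opening; the lid slides out along -x.
- glass_0: Glass tumbler, 80 mm wide, 90 mm high; bystander.
- matchbox: Matchbox 36 x 53 x 15 mm; bystander.
- green_bottle: Tall green bottle, 73 mm wide, 296 mm high; bystander.
- notebook: Notebook 135 x 90 x 13 mm; bystander.
- candle: White pillar candle, 64 mm wide, 94 mm high; bystander.

How it is judged:
By the outcome, as a careful person would: the job done as asked, in the order asked, and still so for the second after the job is handed in, with the robot touching nothing.
It also fails if it takes over 72 s, if anything falls off the work surface, if the arm or the gripper's body presses on something with over 40 N, if the wrist force passes 120 N, or if a joint passes its speed limit or range.

### The arm

A 7-joint arm with a two-finger parallel gripper is mounted at the origin on a cart in front of the work surface, level with it; the furniture and walls round the work are solid. World frame = base frame: x ahead of the robot, y to its left, z up, the work surface at z = 0. Lengths are in m, angles in rad, forces in N, time in s.
With the tool pointing down it reaches from about 0.425 to 0.925 m from the base axis. Payload 6.8 kg.
Tool frame: the origin (TCP) lies on the mounting face of the last link; the fingertips stand 173 mm ahead of it and the grasp point (between the pads) lies 155 mm ahead of it; z points along the fingers, y is the line along which they close (so a half turn about z gives the same grasp; the last joint's range is limited). The gripper opens to 85 mm and grips with 20 to 120 N. Pads are 22 mm wide; open, the fingers measure 114 mm over their backs; the gripper's body (76 mm by 85 mm) begins 54 mm behind the grasp point. The pads swing forward as they close: fully open they stand 13 mm farther back than shut.
Start: joints at [-1.274, 0.477, 0.022, 1.555, -0.011, 1.109, -0.083], TCP at [0.266, 0.62, 0.405] pointing down, gripper open.
Joint ranges: [-2.96, 2.96], [-0.34, 2.1], [-1.41, 1.46], [0.24, 2.44], [-1.37, 4.51], [0.17, 1.92], [-2.96, 2.96]. Speed limits (rad/s): [2.39, 2.39, 3.14, 3.14, 3.14, 3.14, 3.14].

### API

Orientations are given as a rotation vector (axis times angle).
In Python, from bench import r gives the robot as it stands.
- The arm moves only by the tool arm_command, never from a script. Its argument "plan" is a list of rows, each an object of numbers: "claw": the closure, from 0 (fully open) to 1 (shut); "tx", "ty", "tz": the shift along the tool's x, y, z in m; "ax", "ay", "az": the turn, a rotation vector about the tool's x, y, z in degrees. A call has exactly 10 rows; each row shifts and turns the commanded pose from where the row before left it, along the tool's axes as they then stand; what a row does not reach is not made up. A row lasts 1/12 s, in which the tool goes at most 41.7 mm and 7.16 degrees, less where a joint would pass 70% of its speed; a pose out of reach is approached as far as the arm can. A call is refused whole if a number of a shift passes 0.0417 or a number of a turn 7.16, either way. A call with a gripper value outside its range is refused whole. The fingers move at their own pace and stop on an object; "squeeze" is the grip in N (left out, the last holds). Time passes only in rows, so rows that do not move let the fingers close, or fill a call up. It gives the time, the measured TCP pose, the force, the opening and the grip force at its end, in the units of the state.
- r.get_obs(): the state, without advancing time (a new reading comes with each control period).
- r.grab_frame(name): name is "side" or "top" or "wrist"; returns the picture (400x640x3 uint8, red, green, blue); there is no depth.
- r.camera_model(name): a dict with "fx", "fy", "cx", "cy" (pixels), "k1" (the pictures are not rectified: a ray, as slopes to the right and down, at radius r is drawn at 1 + k1 r^2 times it, then the intrinsics apply), "position" and "orientation" of the camera in the world; the wrist camera has in their place "tool_from_camera" (4x4, takes a point from camera to tool coordinates, whose origin is the TCP and whose axes are the flange's). Camera axes: x right, y up, looking along -z (the intrinsics and any distortion apply to the point x, -y, -z); pixel columns grow to the right and rows downward; lengths in m; the calibration is good to about 2 mm. A picture is of the moment at which its call begins: read the wrist's pose just before it. camera_model takes no time and is no camera call.
- r.hand_in(): hands the job in; it is judged then, once.
Trained networks look in the newest picture that a camera, given by its name, has taken for a name from the list of things; names that differ only in an ending like _2 or _b are one class to them, and where a whole thing is asked for, a point or a joint stands for the part that bears it (a point fixed in the world has none). Each returns a list of dicts, best first, with "confidence" (0 to 1); they miss things now and then, are a little off and sometimes report something else, mostly with a low value. They report only what shows in the picture. A call takes as long as a camera call.
- r.boxes_of(target, camera): "location" ([x, y, z] in m, in the coordinates of the camera as it stood for that picture, good to about 4 mm: the middle of the surface that is visible of it).
- r.tip_of(target, camera): "location" ([x, y, z] in m, in the coordinates of the camera as it stood for that picture, good to about 4 mm: a listed point, or the origin of a listed thing).
The state is a dict: "clock": time; "joints": joint angles; "qvel": joint speeds; "tau": joint torques, N m; "tcp_pos": TCP position; "orientation": TCP orientation; "contact_force": force on the tool from outside, world axes, zero at the start; "moment": the same for the moment, N m; "grip_width": finger opening in m; "gripper_force": force on a finger pad.
Only numpy, scipy, OpenCV 4.12 (cv2) and the standard library are available. Lean on these libraries where they do the work, as an engineer would, in place of code of your own. Each camera call takes 0.05 s, during which the arm holds its last target. There are 200 camera calls.

## Working session

There is one attempt and no reset: what is moved stays moved. The work goes in short steps, Python scripts to look and compute and a tool call to move; the robot and the scene stay as the last step left them, time stands still between calls to the robot, and variables do not carry over. Pictures are saved under pics/ and viewed, at most 10 in all, crops included, and the job is handed in when it is done.

Besides the shell and the picture viewer there is one more tool, called as name(argument=value, ...) on one line, values as JSON. arm_command: Moves the arm, as the interface text tells. Its arguments: {"type":"object","properties":{"plan":{"type":"array","items":{"type":"object","properties":{"claw":{"type":"number"},"tx":{"type":"number"},"ty":{"type":"number"},"tz":{"type":"number"},"ax":{"type":"number"},"ay":{"type":"number"},"az":{"type":"number"}}}},"squeeze":{"type":"number"}},"required":["plan"]}

```bash
ls; mkdir -p pics
cat > h.py <<'E'
import numpy as np, cv2
from scipy.spatial.transform import Rotation as R
from bench import r
def campose(cam):
    m=r.camera_model(cam)
    if 'tool_from_camera' in m:
        o=r.get_obs(); T=np.eye(4); T[:3,:3]=R.from_rotvec(o['orientation']).as_matrix(); T[:3,3]=o['tcp_pos']
        return T@np.array(m['tool_from_camera'])
    T=np.eye(4); q=np.array(m['orientation'])
    T[:3,:3]=R.from_rotvec(q).as_matrix() if q.shape==(3,) else (q if q.shape==(3,3) else R.from_quat(q).as_matrix()); T[:3,3]=m['position']; return T
def find(cam,names,fn='tip_of',n=1):
    T=campose(cam); 
    for t in names:
        for d in getattr(r,fn)(t,cam)[:n]:
            p=T[:3,:3]@np.array(d['location'])+T[:3,3]
            print(cam,fn,t,round(d['confidence'],2),np.round(p,4))
def snap(cam,name):
    T=campose(cam); im=r.grab_frame(cam); cv2.imwrite('pics/%s.png'%name,im[:,:,::-1]); return im,T
def st():
    o=r.get_obs(); print({k:np.round(o[k],3).tolist() for k in ['clock','joints','tcp_pos','orientation','contact_force','grip_width','gripper_force']}); print(np.round(R.from_rotvec(o['orientation']).as_matrix(),3).tolist())
E
python3 - <<'E'
from h import *
st(); print(r.camera_model('top'),r.camera_model('side'),r.camera_model('wrist'))
for c in ['top','side']:
    snap(c,c+'0')
    find(c,['case','lid','catch','handle','lid_seat','lever_pivot','lever_tip','crossbar','strap_tab','riser','bracket_lip','lid_home','strap_pivot'])
    find(c,['glass_0','matchbox','green_bottle','notebook','candle'])
E
```

```text
pics
{'clock': 0.0, 'joints': [-1.274, 0.478, 0.022, 1.556, -0.011, 1.109, -0.083], 'tcp_pos': [0.266, 0.62, 0.404], 'orientation': [-0.631, -3.077, 0.003], 'contact_force': [0.066, -0.261, -0.068], 'grip_width': 0.085, 'gripper_force': 0.0}
[[-0.919, 0.394, -0.001], [0.394, 0.919, -0.002], [-0.0, -0.002, -1.0]]
{'fx': 363.4809874373449, 'fy': 363.4809874373449, 'cx': 323.71299717464285, 'cy': 198.30932796301832, 'k1': -0.07554202622404035, 'position': array([ 0.23989406, -0.19804023,  1.10375475]), 'orientation': array([ 0.32072097, -0.21316416, -1.12557332])} {'fx': 386.46357865229925, 'fy': 386.46357865229925, 'cx': 317.20475937648206, 'cy': 203.05482052019838, 'k1': -0.04337490737929284, 'position': array([ 0.06544045, -0.90376813,  0.78455652]), 'orientation': array([ 0.95443393, -0.25954574, -0.52620431])} {'fx': 312.4664120959797, 'fy': 312.4664120959797, 'cx': 320.2693906549534, 'cy': 200.33844660422014, 'k1': 0.01615792789023834, 'tool_from_camera': array([[ 1.01380908e-03,  9.56904551e-01,  2.90400847e-01,
         7.46247167e-02],
       [ 9.99999186e-01, -7.45307656e-04, 
[... 1256 characters left out ...]
18 -0.196   0.0425]
side tip_of lever_pivot 0.69 [ 0.5249 -0.2055  0.0734]
side tip_of lever_tip 0.75 [ 0.5388 -0.2051  0.1517]
side tip_of crossbar 0.72 [ 0.5677 -0.2073  0.1891]
side tip_of strap_tab 0.72 [ 0.5688 -0.2031  0.2149]
side tip_of riser 0.69 [ 0.6027  0.1948 -0.0013]
side tip_of bracket_lip 0.98 [ 0.603  -0.1424  0.0572]
side tip_of lid_home 0.7 [ 0.6446 -0.1999  0.0425]
side tip_of strap_pivot 0.72 [ 0.5252 -0.2043  0.1075]
side tip_of glass_0 0.77 [ 0.7324  0.0075 -0.0046]
side tip_of matchbox 0.69 [0.6399 0.1807 0.0013]
side tip_of green_bottle 0.73 [ 0.6529 -0.3493 -0.0007]
side tip_of notebook 0.77 [ 0.6033  0.3687 -0.0011]
side tip_of candle 0.79 [ 0.6427 -0.4562 -0.0049]
```

View pictures.

View pics/top0.png

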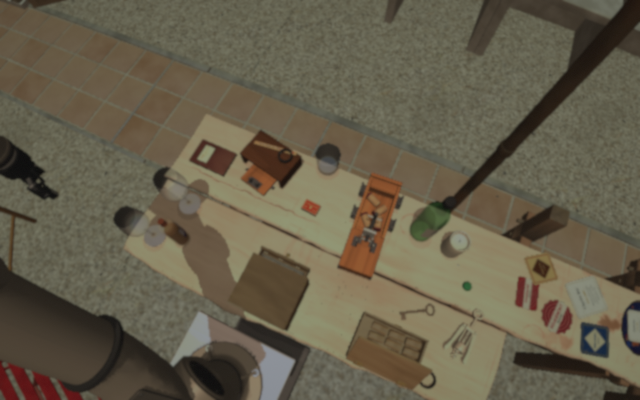

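View pics/side0.png

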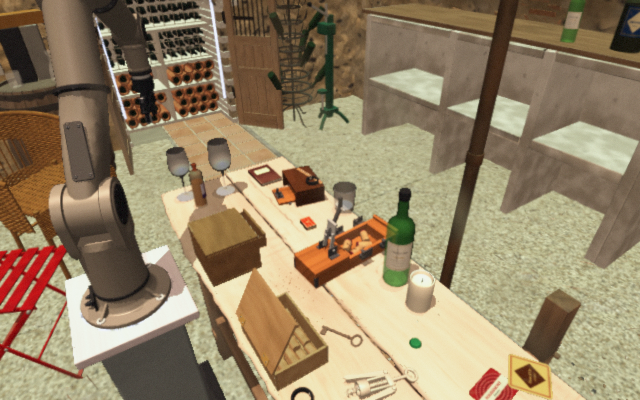

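```bash
cat >> h.py <<'E'
def goal(pos,yaw,z=None,pitch=0):
    """pos: grasp-independent TCP target; yaw = direction angle (deg) of tool x in world; tool z down (pitch deg: rotate about tool y after)"""
    o=r.get_obs(); M=R.from_rotvec(o['orientation']).as_matrix()
    a=np.radians(yaw); X=np.array([np.cos(a),np.sin(a),0]); Z=np.array([0,0,-1.]); G=np.stack([X,np.cross(Z,X),Z],1)@R.from_rotvec([0,np.radians(pitch),0]).as_matrix()
    rv=np.degrees(R.from_matrix(M.T@G).as_rotvec()); d=np.array(pos)-o['tcp_pos']
    print('clock',round(o['clock'],2),'turn',np.round(rv,2),'shift(now axes)',np.round(M.T@d,4),'shift(after turn)',np.round(G.T@d,4))
def pix(cam,uv,z=0):
    m=r.camera_model(cam); K=np.array([[m['fx'],0,m['cx']],[0,m['fy'],m['cy']],[0,0,1]])
    u=cv2.undistortPoints(np.array([[uv]],float),K,np.array([m['k1'],0,0,0.]))[0,0]
    T=campose(cam); d=T[:3,:3]@np.array([u[0],-u[1],-1]); return T[:3,3]+d*(z-T[2,3])/d[2]
def proj(cam,p):
    m=r.camera_model(cam); T=campose(cam); c=T[:3,:3].T@(np.array(p)-T[:3,3]); x,y=c[0]/-c[2],-c[1]/-c[2]; s=1+m['k1']*(x*x+y*y); return np.round([m['fx']*x*s+m['cx'],m['fy']*y*s+m['cy']],1)
E
python3 - <<'E'
from h import *
for z,ps in [(0,[(125,245),(205,113),(340,268)]),(.1,[(260,250),(310,262),(232,298),(280,325)]),(0.2,[(165,180),(130,220)])]:
    for p in ps: print(p,z,np.round(pix('top',p,z),3))
goal((.545,.19,.405),180-10.5)
E
```

```text
(125, 245) 0 [0.218 0.476 0.   ]
(205, 113) 0 [0.745 0.499 0.   ]
(340, 268) 0 [ 0.441 -0.168  0.   ]
(260, 250) 0.1 [0.374 0.054 0.1  ]
(310, 262) 0.1 [ 0.403 -0.088  0.1  ]
(232, 298) 0.1 [0.225 0.061 0.1  ]
(280, 325) 0.1 [ 0.218 -0.088  0.1  ]
(165, 180) 0.2 [0.422 0.359 0.2  ]
(130, 220) 0.2 [0.284 0.382 0.2  ]
clock 1.9 turn [  0.     0.   -12.69] shift(now axes) [-4.261e-01 -2.858e-01 -3.000e-04] shift(after turn) [-3.530e-01 -3.724e-01 -3.000e-04]
```

arm_command(plan=[{"tz": -0.04,"az": -6.3,"claw": 0},{"tz": -0.04,"az": -6.3},{"tx": -0.028,"ty": -0.03},{"tx": -0.028,"ty": -0.03},{"tx": -0.028,"ty": -0.03},{"tx": -0.028,"ty": -0.03},{"tx": -0.028,"ty": -0.03},{"tx": -0.028,"ty": -0.03},{"tx": -0.028,"ty": -0.03},{"tx": -0.028,"ty": -0.03}])

```text
invalid input at $.plan[0]: expected keys claw, tx, ty, tz, ax, ay, az
```

arm_command(plan=[{"tx": -0.028,"ty": -0.03},{"tx": -0.028,"ty": -0.03},{"tx": -0.028,"ty": -0.03},{"tx": -0.028,"ty": -0.03},{"tz": 0.03},{"tz": 0.03},{"tz": 0.02},{},{},{}])

```text
invalid input at $.plan[0]: expected keys claw, tx, ty, tz, ax, ay, az
```

Run:
```python
from h import *
st(); snap('wrist','w1')
for fn in ['tip_of']: find('wrist',['lid','catch','handle','riser'],fn)
snap('wrist','w1'); find('wrist',['catch','handle','riser'])
```

```text
{'clock': 1.9, 'joints': [-1.274, 0.477, 0.022, 1.555, -0.011, 1.109, -0.083], 'tcp_pos': [0.266, 0.62, 0.405], 'orientation': [0.631, 3.077, 0.0], 'contact_force': [0.125, -1.052, -0.207], 'grip_width': 0.085, 'gripper_force': 0.0}
[[-0.919, 0.394, 0.0], [0.394, 0.919, 0.0], [0.0, 0.0, -1.0]]
```

View pics/w1.png

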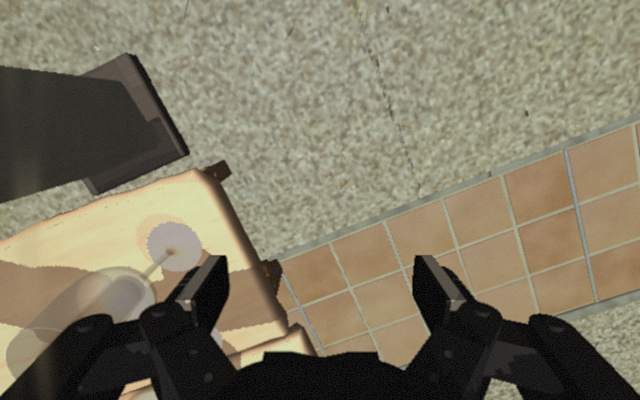

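All seven keys are required; the picture shows only the table's left end with a wine glass at (150,280) and the open fingers.

arm_command(plan=[{"claw": 0,"tx": 0,"ty": 0,"tz": -0.04,"ax": 0,"ay": 0,"az": -6.3},{"claw": 0,"tx": 0,"ty": 0,"tz": -0.04,"ax": 0,"ay": 0,"az": -6.3},{"claw": 0,"tx": -0.028,"ty": -0.03,"tz": 0,"ax": 0,"ay": 0,"az": 0},{"claw": 0,"tx": -0.028,"ty": -0.03,"tz": 0,"ax": 0,"ay": 0,"az": 0},{"claw": 0,"tx": -0.028,"ty": -0.03,"tz": 0,"ax": 0,"ay": 0,"az": 0},{"claw": 0,"tx": -0.028,"ty": -0.03,"tz": 0,"ax": 0,"ay": 0,"az": 0},{"claw": 0,"tx": -0.028,"ty": -0.03,"tz": 0,"ax": 0,"ay": 0,"az": 0},{"claw": 0,"tx": -0.028,"ty": -0.03,"tz": 0,"ax": 0,"ay": 0,"az": 0},{"claw": 0,"tx": -0.028,"ty": -0.03,"tz": 0,"ax": 0,"ay": 0,"az": 0},{"claw": 0,"tx": -0.028,"ty": -0.03,"tz": 0,"ax": 0,"ay": 0,"az": 0}])

```text
clock: 3.18
tcp_pos: [0.4426, 0.3414, 0.485]
orientation: [0.29, 3.128, 0.001]
contact_force: [1.0, 0.3, -0.2]
grip_width: 0.0857
gripper_force: 0.0
```

arm_command(plan=[{"claw": 0,"tx": -0.028,"ty": -0.03,"tz": 0,"ax": 0,"ay": 0,"az": 0},{"claw": 0,"tx": -0.028,"ty": -0.03,"tz": 0,"ax": 0,"ay": 0,"az": 0},{"claw": 0,"tx": -0.028,"ty": -0.03,"tz": 0,"ax": 0,"ay": 0,"az": 0},{"claw": 0,"tx": -0.028,"ty": -0.03,"tz": 0,"ax": 0,"ay": 0,"az": 0},{"claw": 0,"tx": -0.016,"ty": -0.012,"tz": 0.03,"ax": 0,"ay": 0,"az": 0},{"claw": 0,"tx": 0,"ty": 0,"tz": 0.04,"ax": 0,"ay": 0,"az": 0},{"claw": 0,"tx": 0,"ty": 0,"tz": 0.04,"ax": 0,"ay": 0,"az": 0},{"claw": 0,"tx": 0,"ty": 0,"tz": 0.03,"ax": 0,"ay": 0,"az": 0},{"claw": 0,"tx": 0,"ty": 0,"tz": 0,"ax": 0,"ay": 0,"az": 0},{"claw": 0,"tx": 0,"ty": 0,"tz": 0,"ax": 0,"ay": 0,"az": 0}])

```text
clock: 4.02
tcp_pos: [0.5432, 0.19, 0.344]
orientation: [-0.29, -3.126, 0.003]
contact_force: [0.1, -0.2, 1.5]
grip_width: 0.0855
gripper_force: 0.0
```

Run:
```python
from h import *
st(); snap('wrist','w2')
for fn in ['tip_of']: find('wrist',['lid','catch','handle','riser'],fn)
find('wrist',['catch'],'boxes_of')
snap('wrist','w2'); find('wrist',['catch','handle'])
```

```text
{'clock': 4.017, 'joints': [-0.599, 0.383, 0.195, 1.868, -0.092, 0.902, 1.026], 'tcp_pos': [0.543, 0.19, 0.344], 'orientation': [-0.29, -3.126, 0.003], 'contact_force': [0.09, -0.235, 1.511], 'grip_width': 0.085, 'gripper_force': 0.0}
[[-0.983, 0.184, -0.003], [0.184, 0.983, -0.001], [0.002, -0.002, -1.0]]
wrist tip_of lid 0.67 [0.64   0.1853 0.0011]
wrist tip_of catch 0.97 [0.5765 0.2017 0.0221]
wrist boxes_of catch 0.71 [0.5993 0.1948 0.0129]
wrist tip_of catch 0.78 [0.5715 0.1953 0.0224]
```

View pics/w2.png

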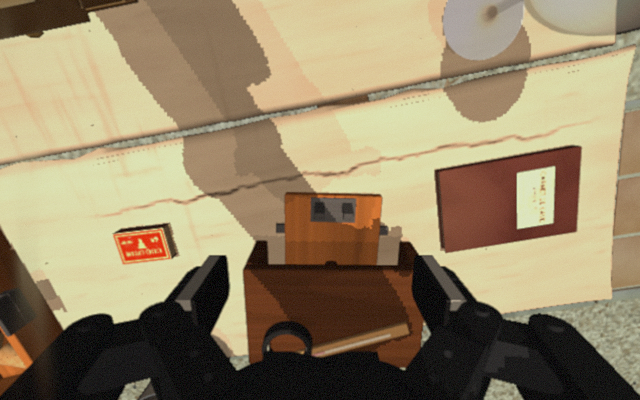

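Run:
```python
from h import *
for z,p in [(.034,(333.5,209)),(.022,(333.5,210)),(.012,(285,194)),(.012,(382,194.5)),(.065,(247,266)),(.065,(413,266))]: print(p,np.round(pix('wrist',p,z),4))
goal((.573,.197,.344),169.4)
```

```text
(333.5, 209) [0.5651 0.2002 0.034 ]
(333.5, 210) [0.5702 0.1998 0.022 ]
(285, 194) [0.548  0.1547 0.012 ]
(382, 194.5) [0.5664 0.2503 0.012 ]
(247, 266) [0.5931 0.1161 0.065 ]
(413, 266) [0.6201 0.2609 0.065 ]
clock 4.47 turn [0.06 0.07 0.02] shift(now axes) [-0.0277  0.0121  0.0017] shift(after turn) [-0.0277  0.0121  0.0016]
```

arm_command(plan=[{"claw": 0,"tx": -0.026,"ty": 0.014,"tz": 0.02,"ax": 0,"ay": 0,"az": 0},{"claw": 0,"tx": 0,"ty": 0,"tz": 0.036,"ax": 0,"ay": 0,"az": 0},{"claw": 0,"tx": 0,"ty": 0,"tz": 0.036,"ax": 0,"ay": 0,"az": 0},{"claw": 0,"tx": 0,"ty": 0,"tz": 0.036,"ax": 0,"ay": 0,"az": 0},{"claw": 0,"tx": 0,"ty": 0,"tz": 0.018,"ax": 0,"ay": 0,"az": 0},{"claw": 0,"tx": 0,"ty": 0,"tz": 0.01,"ax": 0,"ay": 0,"az": 0},{"claw": 0.7,"tx": 0,"ty": 0,"tz": 0,"ax": 0,"ay": 0,"az": 0},{"claw": 0.7,"tx": 0,"ty": 0,"tz": 0,"ax": 0,"ay": 0,"az": 0},{"claw": 0.8,"tx": 0,"ty": 0,"tz": 0,"ax": 0,"ay": 0,"az": 0},{"claw": 0.8,"tx": 0,"ty": 0,"tz": 0,"ax": 0,"ay": 0,"az": 0}], squeeze=40)

```text
clock: 5.3
tcp_pos: [0.5724, 0.1993, 0.1906]
orientation: [0.29, 3.125, 0.002]
contact_force: [-2.1, -5.7, 5.7]
grip_width: 0.0384
gripper_force: 3.5
```

arm_command(plan=[{"claw": 0.8,"tx": 0,"ty": 0,"tz": -0.001,"ax": 0,"ay": 0,"az": 0},{"claw": 0.8,"tx": 0,"ty": 0,"tz": 0,"ax": 0,"ay": 0,"az": 0},{"claw": 0.8,"tx": 0.005,"ty": 0,"tz": 0,"ax": 0,"ay": 0,"az": 0},{"claw": 0.8,"tx": 0.01,"ty": 0,"tz": 0,"ax": 0,"ay": 0,"az": 0},{"claw": 0.8,"tx": 0.015,"ty": 0,"tz": 0,"ax": 0,"ay": 0,"az": 0},{"claw": 0.8,"tx": 0.015,"ty": 0,"tz": 0,"ax": 0,"ay": 0,"az": 0},{"claw": 0.8,"tx": 0.015,"ty": 0,"tz": 0,"ax": 0,"ay": 0,"az": 0},{"claw": 0.8,"tx": 0.015,"ty": 0,"tz": 0,"ax": 0,"ay": 0,"az": 0},{"claw": 0.8,"tx": 0.01,"ty": 0,"tz": 0,"ax": 0,"ay": 0,"az": 0},{"claw": 0.8,"tx": 0,"ty": 0,"tz": 0,"ax": 0,"ay": 0,"az": 0}])

```text
clock: 6.13
tcp_pos: [0.4866, 0.2155, 0.1908]
orientation: [0.288, 3.128, 0.002]
contact_force: [-2.3, 1.1, 11.6]
grip_width: 0.0365
gripper_force: 41.5
```

Run:
```python
from h import *
for p in [(188,203),(153,235)]: print(np.round(pix('top',p,0),3))
snap('top','t1'); find('top',['lid','catch','handle'])
```

```text
[0.425 0.367 0.   ]
[0.285 0.412 0.   ]
top tip_of lid 0.87 [ 0.5491  0.203  -0.0008]
top tip_of catch 0.64 [0.4886 0.2168 0.0237]
top tip_of handle 0.62 [0.565  0.1954 0.0298]
```

arm_command(plan=[{"claw": 0.8,"tx": 0.015,"ty": 0,"tz": 0,"ax": 0,"ay": 0,"az": 0},{"claw": 0.8,"tx": 0.015,"ty": 0,"tz": 0,"ax": 0,"ay": 0,"az": 0},{"claw": 0.8,"tx": 0.015,"ty": 0,"tz": 0,"ax": 0,"ay": 0,"az": 0},{"claw": 0.8,"tx": 0.006,"ty": 0,"tz": 0,"ax": 0,"ay": 0,"az": 0},{"claw": 0.8,"tx": 0,"ty": 0,"tz": 0,"ax": 0,"ay": 0,"az": 0},{"claw": 0,"tx": 0,"ty": 0,"tz": 0,"ax": 0,"ay": 0,"az": 0},{"claw": 0,"tx": 0,"ty": 0,"tz": 0,"ax": 0,"ay": 0,"az": 0},{"claw": 0,"tx": 0,"ty": 0,"tz": 0,"ax": 0,"ay": 0,"az": 0},{"claw": 0,"tx": 0,"ty": 0,"tz": -0.025,"ax": 0,"ay": 0,"az": 0},{"claw": 0,"tx": 0,"ty": 0,"tz": -0.04,"ax": 0,"ay": 0,"az": 0}])

```text
clock: 7.17
tcp_pos: [0.436, 0.2232, 0.2521]
orientation: [-0.289, -3.121, 0.009]
contact_force: [0.1, 0.7, 0.9]
grip_width: 0.0856
gripper_force: 0.0
```

arm_command(plan=[{"claw": 0,"tx": -0.01,"ty": 0,"tz": -0.03,"ax": 0,"ay": 0,"az": 0},{"claw": 0,"tx": -0.01,"ty": 0,"tz": -0.03,"ax": 0,"ay": 0,"az": 0},{"claw": 0,"tx": -0.01,"ty": 0,"tz": -0.02,"ax": 0,"ay": 0,"az": 0},{"claw": 0,"tx": 0,"ty": 0,"tz": 0,"ax": 0,"ay": 0,"az": 0},{"claw": 0,"tx": 0,"ty": 0,"tz": 0,"ax": 0,"ay": 0,"az": 0},{"claw": 0,"tx": 0,"ty": 0,"tz": 0,"ax": 0,"ay": 0,"az": 0},{"claw": 0,"tx": 0,"ty": 0,"tz": 0,"ax": 0,"ay": 0,"az": 0},{"claw": 0,"tx": 0,"ty": 0,"tz": 0,"ax": 0,"ay": 0,"az": 0},{"claw": 0,"tx": 0,"ty": 0,"tz": 0,"ax": 0,"ay": 0,"az": 0},{"claw": 0,"tx": 0,"ty": 0,"tz": 0,"ax": 0,"ay": 0,"az": 0}])

```text
clock: 8.0
tcp_pos: [0.467, 0.2186, 0.334]
orientation: [-0.289, -3.127, 0.001]
contact_force: [0.4, -0.1, -0.2]
grip_width: 0.0856
gripper_force: 0.0
```

Run:
```python
from h import *
st(); snap('wrist','w3'); find('wrist',['lid','catch','handle','riser'])
```

```text
{'clock': 8.0, 'joints': [-0.743, 0.304, 0.221, 2.015, -0.089, 0.833, 0.914], 'tcp_pos': [0.467, 0.219, 0.334], 'orientation': [-0.289, -3.127, 0.001], 'contact_force': [0.355, -0.132, -0.234], 'grip_width': 0.086, 'gripper_force': 0.0}
[[-0.983, 0.184, -0.001], [0.184, 0.983, -0.001], [0.001, -0.001, -1.0]]
wrist tip_of lid 0.84 [0.5024 0.2117 0.0008]
wrist tip_of catch 0.65 [0.4381 0.2268 0.0222]
wrist tip_of handle 0.69 [0.5174 0.2073 0.0225]
```

View pics/w3.png

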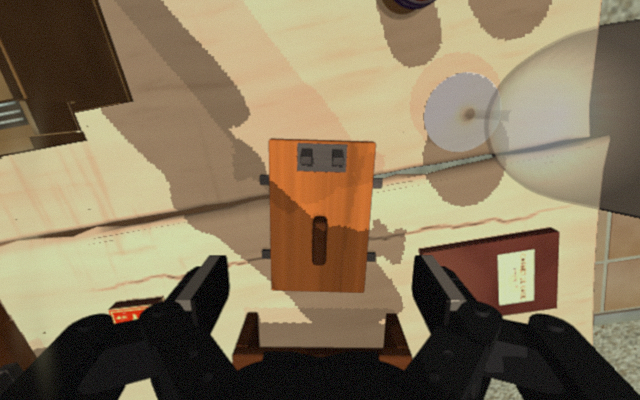

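Run:
```python
from h import *
P=[pix('wrist',p,.012) for p in [(269,140),(376,143),(271,291),(364,293)]]
P=np.array(P);print(np.round(P,4)); c=P.mean(0); a=(P[2]+P[3]-P[0]-P[1])/2; b=(P[1]+P[3]-P[0]-P[2])/2
print('centre',c,'yaw x',np.degrees(np.arctan2(a[1],a[0])),'yaw y',np.degrees(np.arctan2(b[1],b[0]))-90,np.linalg.norm(a),np.linalg.norm(b))
for p in [(319.5,217),(319.5,264)]: print(np.round(pix('wrist',p,.036),4))
y=np.degrees(np.arctan2(a[1],a[0])); 
h=c+.014*a/np.linalg.norm(a); print('handle',h); h[2]=.19; goal(h,180+y)
```

```text
[[0.4156 0.1813 0.012 ]
 [0.4362 0.2775 0.012 ]
 [0.5706 0.147  0.012 ]
 [0.5912 0.244  0.012 ]]
centre [0.50340499 0.21246474 0.012     ] yaw x -12.343941569629285 yaw y -12.054136364022767 0.15865031132465574 0.09874392005761712
[0.4893 0.2147 0.036 ]
[0.5359 0.206  0.036 ]
handle [0.51708134 0.20947182 0.012     ]
clock 8.25 turn [-0.   -0.    1.75] shift(now axes) [-0.0506  0.0002  0.1446] shift(after turn) [-0.0505  0.0017  0.1446]
```

arm_command(plan=[{"claw": 0,"tx": 0,"ty": 0,"tz": 0,"ax": 0,"ay": 0,"az": 1.7},{"claw": 0,"tx": -0.025,"ty": 0.001,"tz": 0.02,"ax": 0,"ay": 0,"az": 0},{"claw": 0,"tx": -0.025,"ty": 0.001,"tz": 0.03,"ax": 0,"ay": 0,"az": 0},{"claw": 0,"tx": 0,"ty": 0,"tz": 0.03,"ax": 0,"ay": 0,"az": 0},{"claw": 0.3,"tx": 0,"ty": 0,"tz": 0.03,"ax": 0,"ay": 0,"az": 0},{"claw": 0.5,"tx": 0,"ty": 0,"tz": 0.025,"ax": 0,"ay": 0,"az": 0},{"claw": 0.5,"tx": 0,"ty": 0,"tz": 0.011,"ax": 0,"ay": 0,"az": 0},{"claw": 1,"tx": 0,"ty": 0,"tz": 0,"ax": 0,"ay": 0,"az": 0},{"claw": 1,"tx": 0,"ty": 0,"tz": 0,"ax": 0,"ay": 0,"az": 0},{"claw": 1,"tx": 0,"ty": 0,"tz": 0,"ax": 0,"ay": 0,"az": 0}], squeeze=60)

```text
clock: 9.08
tcp_pos: [0.5173, 0.21, 0.1902]
orientation: [0.336, 3.122, 0.002]
contact_force: [-3.4, -1.0, 12.8]
grip_width: 0.0128
gripper_force: 54.4
```

Run:
```python
from h import *
st(); 
for c in ['top','side']:
    snap(c,c+'2'); find(c,['case','lid_seat','lid_home','lever_pivot','bracket_lip','crossbar','strap_tab','lever_tip','strap_pivot'])
```

```text
{'clock': 9.083, 'joints': [-0.635, 0.589, 0.178, 1.995, -0.183, 0.571, 1.023], 'tcp_pos': [0.517, 0.21, 0.19], 'orientation': [0.336, 3.122, 0.002], 'contact_force': [-3.431, -1.017, 12.794], 'grip_width': 0.013, 'gripper_force': 54.423}
[[-0.977, 0.213, 0.002], [0.213, 0.977, 0.001], [-0.002, 0.001, -1.0]]
top tip_of case 0.84 [ 5.986e-01 -1.975e-01  2.000e-04]
top tip_of lid_seat 0.79 [ 0.6606 -0.1976  0.0474]
top tip_of lid_home 0.78 [ 0.6494 -0.1914  0.0458]
top tip_of lever_pivot 0.83 [ 0.5213 -0.2044  0.0745]
top tip_of bracket_lip 0.62 [ 0.6003 -0.1309  0.0626]
top tip_of crossbar 0.43 [ 0.564  -0.2037  0.1909]
top tip_of strap_tab 0.57 [ 0.5702 -0.1965  0.217 ]
top tip_of lever_tip 0.58 [ 0.5434 -0.2049  0.1535]
top tip_of strap_pivot 0.55 [ 0.5219 -0.2022  0.109 ]
side tip_of case 0.94 [ 0.5971 -0.203  -0.0012]
side tip_of lid_seat 0.91 [ 0.6635 -0.1971  0.0436]
side tip_of lever_pivot 0.81 [ 0.5259 -0.205   0.0732]
side tip_of bracket_lip 0.66 [ 0.6021 -0.1413  0.06  ]
side tip_of crossbar 0.66 [ 0.564  -0.2056  0.1866]
side tip_of strap_tab 0.44 [ 0.5709 -0.2055  0.2087]
side tip_of lever_tip 0.59 [ 0.5406 -0.2095  0.1499]
side tip_of strap_pivot 0.47 [ 0.5253 -0.2038  0.11  ]
```

arm_command(plan=[{"claw": 1,"tx": 0,"ty": 0,"tz": -0.015,"ax": 0,"ay": 0,"az": 0},{"claw": 1,"tx": 0,"ty": 0,"tz": -0.04,"ax": 0,"ay": 0,"az": -5},{"claw": 1,"tx": 0,"ty": 0,"tz": -0.04,"ax": 0,"ay": 0,"az": -5},{"claw": 1,"tx": 0,"ty": 0,"tz": -0.04,"ax": 0,"ay": 0,"az": -5.3},{"claw": 1,"tx": 0,"ty": 0,"tz": -0.04,"ax": 0,"ay": 0,"az": 0},{"claw": 1,"tx": -0.0135,"ty": -0.038,"tz": 0,"ax": 0,"ay": 0,"az": 0},{"claw": 1,"tx": -0.0135,"ty": -0.038,"tz": 0,"ax": 0,"ay": 0,"az": 0},{"claw": 1,"tx": -0.0135,"ty": -0.038,"tz": 0,"ax": 0,"ay": 0,"az": 0},{"claw": 1,"tx": -0.0135,"ty": -0.038,"tz": 0,"ax": 0,"ay": 0,"az": 0},{"claw": 1,"tx": -0.0135,"ty": -0.038,"tz": 0,"ax": 0,"ay": 0,"az": 0}])

```text
clock: 10.92
tcp_pos: [0.5939, 0.0219, 0.3639]
orientation: [0.083, -3.14, -0.0]
contact_force: [-0.0, -0.1, -3.5]
grip_width: 0.0126
gripper_force: 60.2
```

arm_command(plan=[{"claw": 1,"tx": 0,"ty": 0,"tz": -0.04,"ax": 0,"ay": 0,"az": 0},{"claw": 1,"tx": 0,"ty": 0,"tz": -0.035,"ax": 0,"ay": 0,"az": 0},{"claw": 1,"tx": -0.0135,"ty": -0.037,"tz": 0,"ax": 0,"ay": 0,"az": 0},{"claw": 1,"tx": -0.0135,"ty": -0.037,"tz": 0,"ax": 0,"ay": 0,"az": 0},{"claw": 1,"tx": -0.0135,"ty": -0.037,"tz": 0,"ax": 0,"ay": 0,"az": 0},{"claw": 1,"tx": -0.0135,"ty": -0.037,"tz": 0,"ax": 0,"ay": 0,"az": 0},{"claw": 1,"tx": -0.0135,"ty": -0.037,"tz": 0,"ax": 0,"ay": 0,"az": 0},{"claw": 1,"tx": -0.013,"ty": -0.037,"tz": 0,"ax": 0,"ay": 0,"az": 0},{"claw": 1,"tx": 0,"ty": 0,"tz": 0,"ax": 0,"ay": 0,"az": 0},{"claw": 1,"tx": 0,"ty": 0,"tz": 0,"ax": 0,"ay": 0,"az": 0}])

```text
clock: 11.75
tcp_pos: [0.6854, -0.1973, 0.4377]
orientation: [0.074, -3.139, 0.002]
contact_force: [0.0, 0.6, -4.6]
grip_width: 0.0124
gripper_force: 60.4
```

Run:
```python
from h import *
st(); im,T=snap('wrist','w4'); s,_=snap('side','s4')
cv2.imwrite('pics/c4.png',np.vstack([im[:300],cv2.resize(s[80:330,230:470],(640,300*1))])[:, :, ::-1])
find('wrist',['lid','catch','lid_seat','lever_pivot','bracket_lip','case','lever_tip','strap_tab'])
find('side',['lid','catch','handle','case','lid_seat'])
```

```text
{'clock': 11.75, 'joints': [-0.015, 0.531, 0.32, 1.43, -0.169, 1.209, 1.941], 'tcp_pos': [0.685, -0.197, 0.438], 'orientation': [0.074, -3.139, 0.002], 'contact_force': [0.026, 0.648, -4.638], 'grip_width': 0.012, 'gripper_force': 60.392}
[[-0.999, -0.047, -0.002], [-0.047, 0.999, -0.001], [0.002, -0.001, -1.0]]
wrist tip_of lid 0.73 [ 0.6837 -0.1942  0.2749]
wrist tip_of catch 0.79 [ 0.6047 -0.1968  0.2647]
wrist tip_of lever_pivot 0.9 [ 0.525  -0.2021  0.0723]
wrist tip_of strap_tab 0.59 [ 0.5628 -0.1951  0.2111]
side tip_of lid 0.79 [ 0.6756 -0.1983  0.2482]
side tip_of catch 0.88 [ 0.605  -0.2031  0.2697]
side tip_of handle 0.6 [ 0.6835 -0.1952  0.2705]
side tip_of case 0.61 [ 5.941e-01 -2.037e-01 -1.000e-04]
side tip_of lid_seat 0.71 [ 0.6617 -0.196   0.0451]
```

View pics/c4.png

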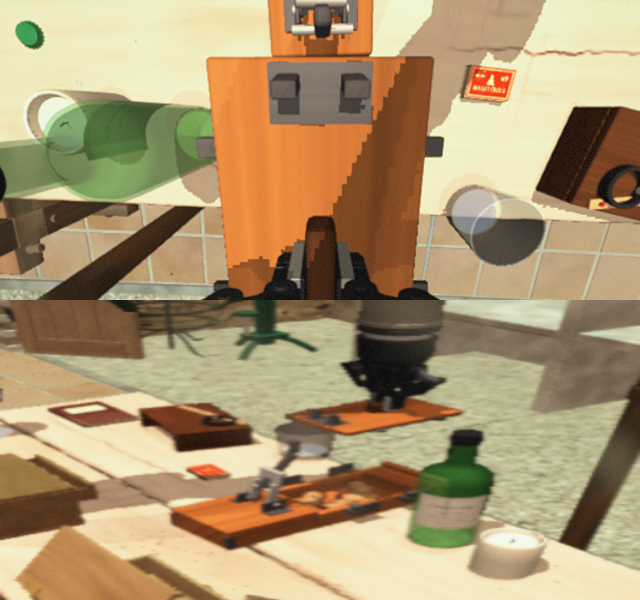

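```bash
cat > edge.py <<'E'
from h import *
def deck(imname,rows,z=.057,lo=200,hi=440,y0=None):
    im=cv2.imread('pics/%s.png'%imname); hsv=cv2.cvtColor(im,cv2.COLOR_BGR2HSV); L=[];Rr=[]
    m=(hsv[:,:,1]>130)|(hsv[:,:,2]<90)
    for v in rows:
        c=np.where(m[v,lo:hi])[0]+lo
        if len(c): L.append(pix('wrist',(c[0],v+.5),z)); Rr.append(pix('wrist',(c[-1]+1,v+.5),z))
    L=np.array(L);Rr=np.array(Rr)
    for P in (L,Rr):
        k=np.polyfit(P[:,0],P[:,1],1); print('slope deg',np.degrees(np.arctan(k[0])),'y at x=.55,.6:',np.polyval(k,[.55,.6]),P[:,0].min(),P[:,0].max(), 'res',np.std(P[:,1]-np.polyval(k,P[:,0])))
E
python3 - <<'E'
from edge import *
deck('w4',range(2,48,2),lo=240,hi=400)
zl=r.get_obs()['tcp_pos'][2]-.19
print(zl,[np.round(pix('wrist',p,zl+.012),4) for p in [(208,60),(433,58.5)]],[np.round(pix('wrist',p,zl+.034),4) for p in [(285,76),(357,76)]])
h=cv2.cvtColor(cv2.imread('pics/w4.png'),cv2.COLOR_BGR2HSV)
for v in (10,40): print(h[v,255:290:2].tolist(),h[v,355:390:2].tolist())
E
```

```text
slope deg 4.2663686396376646 y at x=.55,.6: [-0.24999799 -0.24626798] 0.5191768889214671 0.5577633822611892 res 0.00029134348905641104
slope deg 4.013975535161909 y at x=.55,.6: [-0.14776639 -0.14425779] 0.5136732072581728 0.5522780149497937 res 0.00025849404665415575
0.24870492186146315 [array([ 0.596 , -0.2458,  0.2607]), array([ 0.5902, -0.1498,  0.2607])] [array([ 0.6022, -0.2105,  0.2827]), array([ 0.6007, -0.1839,  0.2827])]
[[25, 59, 242], [25, 58, 242], [26, 57, 241], [27, 56, 241], [27, 55, 241], [27, 54, 241], [28, 60, 239], [12, 171, 212], [14, 186, 236], [13, 186, 234], [13, 190, 230], [13, 185, 232], [13, 185, 240], [14, 187, 242], [12, 179, 225], [11, 49, 141], [16, 47, 141], [14, 43, 143]] [[13, 35, 130], [10, 141, 148], [13, 187, 234], [13, 187, 234], [14, 186, 237], [13, 187, 231], [13, 187, 232], [13, 192, 231], [12, 199, 206], [20, 81, 209], [28, 52, 241], [26, 54, 240], [26, 53, 241], [28, 51, 240], [27, 47, 242], [32, 41, 244], [33, 37, 245], [34, 39, 245]]
[[27, 55, 241], [26, 54, 242], [26, 57, 242], [26, 58, 242], [27, 54, 242], [25, 56, 242], [25, 58, 241], [26, 69, 238], [12, 167, 218], [13, 188, 236], [13, 188, 235], [13, 186, 235], [13, 191, 234], [13, 185, 240], [14, 180, 242], [14, 182, 242], [13, 183, 242], [13, 185, 241]] [[13, 191, 228], [13, 192, 227], [13, 188, 229], [13, 189, 233], [13, 185, 236], [13, 185, 232], [13, 185, 230], [13, 184, 229], [12, 180, 183], [26, 61, 238], [31, 41, 242], [29, 43, 241], [29, 47, 241], [29, 50, 240], [27, 48, 242], [28, 51, 241], [28, 51, 242], [26, 53, 242]]
```

arm_command(plan=[{"claw": 1,"tx": 0,"ty": 0.002,"tz": 0.02,"ax": 0,"ay": 0,"az": -0.6},{"claw": 1,"tx": 0,"ty": 0,"tz": 0.025,"ax": 0,"ay": 0,"az": 0},{"claw": 1,"tx": 0,"ty": 0,"tz": 0.025,"ax": 0,"ay": 0,"az": 0},{"claw": 1,"tx": 0,"ty": 0,"tz": 0.025,"ax": 0,"ay": 0,"az": 0},{"claw": 1,"tx": 0,"ty": 0,"tz": 0.025,"ax": 0,"ay": 0,"az": 0},{"claw": 1,"tx": 0,"ty": 0,"tz": 0.02,"ax": 0,"ay": 0,"az": 0},{"claw": 1,"tx": 0,"ty": 0,"tz": 0.01,"ax": 0,"ay": 0,"az": 0},{"claw": 1,"tx": 0,"ty": 0,"tz": 0,"ax": 0,"ay": 0,"az": 0},{"claw": 1,"tx": 0,"ty": 0,"tz": 0,"ax": 0,"ay": 0,"az": 0},{"claw": 1,"tx": 0,"ty": 0,"tz": 0,"ax": 0,"ay": 0,"az": 0}])

```text
clock: 13.33
tcp_pos: [0.6867, -0.1922, 0.2905]
orientation: [-0.099, 3.137, -0.001]
contact_force: [0.5, -0.0, -2.7]
grip_width: 0.0126
gripper_force: 60.4
```

Run:
```python
from h import *
st(); im,T=snap('wrist','w5'); s,_=snap('side','s5')
cv2.imwrite('pics/c5.png',np.vstack([im[:300],cv2.resize(s[150:280,280:440],(640,300),interpolation=cv2.INTER_CUBIC)])[:, :, ::-1])
find('wrist',['catch','lid_seat','lever_pivot','bracket_lip','strap_tab','crossbar'])
find('side',['lid','catch','lid_seat'])
```

```text
{'clock': 13.333, 'joints': [0.003, 0.661, 0.276, 1.563, -0.208, 0.944, 1.98], 'tcp_pos': [0.687, -0.192, 0.29], 'orientation': [-0.099, 3.137, -0.001], 'contact_force': [0.466, -0.001, -2.734], 'grip_width': 0.013, 'gripper_force': 60.351}
[[-0.998, -0.063, 0.003], [-0.063, 0.998, -0.001], [-0.003, -0.001, -1.0]]
wrist tip_of catch 0.57 [ 0.6054 -0.1964  0.1201]
wrist tip_of lever_pivot 0.72 [ 0.5748 -0.0026  0.0007]
side tip_of lid 0.94 [ 0.6744 -0.1963  0.1012]
side tip_of catch 0.66 [ 0.6056 -0.1988  0.1223]
side tip_of lid_seat 0.58 [ 0.6625 -0.197   0.0422]
```

View pics/c5.png

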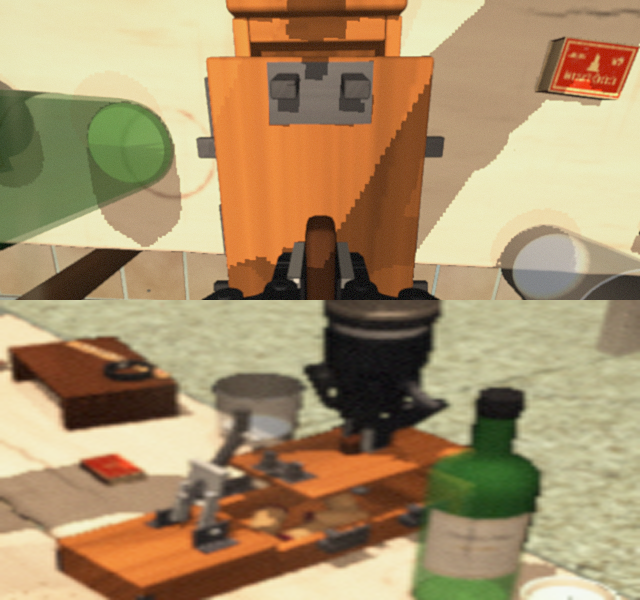

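```bash
python3 - <<'E'
from edge import *
deck('w5',range(22,54,2),z=.045,lo=215,hi=425)
zl=.1005
print([np.round(pix('wrist',p,zl+.012),4) for p in [(207,60),(434,58.5)]])
h=cv2.cvtColor(cv2.imread('pics/w5.png'),cv2.COLOR_BGR2HSV)
for u in (270,320,370): print(u,h[0:60:2,u,2].tolist())
m=(h[:,:,1]>130)|(h[:,:,2]<90)
for v in range(0,56,6): c=np.where(m[v,200:440])[0]+200; print(v,c[0],c[-1]+1)
goal((.67,-.192,.29),184.1)
E
python3 -c "
import cv2;i=cv2.imread('pics/w5.png')[0:90,200:440];cv2.imwrite('pics/c5b.png',cv2.resize(i,None,fx=3,fy=3,interpolation=2))"
```

```text
slope deg 3.869891629402079 y at x=.55,.6: [-0.25232913 -0.24894687] 0.5678919916717357 0.5842142574235226 res 0.00016496832098566127
slope deg 4.12497339052149 y at x=.55,.6: [-0.15046544 -0.14685949] 0.5613595928935764 0.5776759700138758 res 0.00017839043065055897
[array([ 0.5967, -0.2446,  0.1125]), array([ 0.59  , -0.1489,  0.1125])]
270 [222, 221, 223, 201, 175, 133, 80, 67, 71, 134, 150, 211, 234, 232, 231, 229, 228, 229, 232, 237, 218, 104, 68, 74, 77, 78, 142, 145, 149, 222]
320 [133, 133, 128, 120, 112, 89, 70, 71, 94, 123, 131, 131, 131, 138, 136, 135, 136, 139, 134, 131, 118, 73, 72, 74, 75, 88, 122, 121, 105, 116]
370 [223, 223, 215, 177, 146, 90, 66, 65, 98, 180, 234, 232, 228, 228, 227, 228, 229, 228, 226, 218, 140, 68, 67, 77, 72, 121, 151, 150, 130, 202]
0 226 407
6 227 406
12 231 401
18 234 402
24 233 402
30 233 401
36 234 401
42 234 401
48 235 400
54 236 400
clock 13.88 turn [ 0.    0.   -0.49] shift(now axes) [ 0.0159  0.0008 -0.0012] shift(after turn) [ 0.0159  0.0009 -0.0012]
```

View pics/c5b.png

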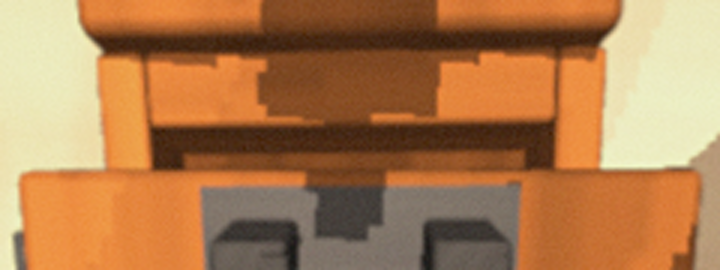

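Run:
```python
from h import *
for p in [(316,12),(316,14)]: print(pix('wrist',p,.057))
print(pix('wrist',(320,58.8),.1125))
print(pix('wrist',(316,42),.045))
goal((.67,-.192,.29),184.0)
```

```text
[ 0.56204651 -0.20118962  0.057     ]
[ 0.56302938 -0.20113083  0.057     ]
[ 0.593038   -0.19697407  0.1125    ]
[ 0.57509402 -0.2005528   0.045     ]
clock 13.88 turn [ 0.    0.   -0.39] shift(now axes) [ 0.0159  0.0008 -0.0012] shift(after turn) [ 0.0159  0.0009 -0.0012]
```

arm_command(plan=[{"claw": 1,"tx": 0.006,"ty": -0.001,"tz": 0,"ax": 0,"ay": 0,"az": -0.3},{"claw": 1,"tx": 0.006,"ty": 0,"tz": 0,"ax": 0,"ay": 0,"az": 0},{"claw": 1,"tx": 0,"ty": 0,"tz": 0,"ax": 0,"ay": 0,"az": 0},{"claw": 1,"tx": 0,"ty": 0,"tz": 0.01,"ax": 0,"ay": 0,"az": 0},{"claw": 1,"tx": 0,"ty": 0,"tz": 0.01,"ax": 0,"ay": 0,"az": 0},{"claw": 1,"tx": 0,"ty": 0,"tz": 0.005,"ax": 0,"ay": 0,"az": 0},{"claw": 1,"tx": 0,"ty": 0,"tz": 0,"ax": 0,"ay": 0,"az": 0},{"claw": 1,"tx": 0,"ty": 0,"tz": 0,"ax": 0,"ay": 0,"az": 0},{"claw": 1,"tx": 0,"ty": 0,"tz": 0,"ax": 0,"ay": 0,"az": 0},{"claw": 1,"tx": 0,"ty": 0,"tz": 0,"ax": 0,"ay": 0,"az": 0}])

```text
clock: 14.72
tcp_pos: [0.6743, -0.1937, 0.2641]
orientation: [-0.107, 3.139, -0.0]
contact_force: [0.7, 0.1, -4.2]
grip_width: 0.0128
gripper_force: 60.4
```

```bash
python3 - <<'E'
from edge import *
st(); snap('wrist','w6'); 
try: deck('w6',range(22,50,2),z=.045,lo=215,hi=425)
except Exception as e: print(e)
h=cv2.cvtColor(cv2.imread('pics/w6.png'),cv2.COLOR_BGR2HSV)
for u in (260,270,370,380): print(u,h[0:66:2,u,2].tolist())
m=(h[:,:,1]>130)|(h[:,:,2]<90)
for v in range(0,70,5): c=np.where(m[v,190:450])[0]+190; print(v,c[0],c[-1]+1)
z=r.get_obs()['tcp_pos'][2]-.19+.012; print([pix('wrist',p,z) for p in [(207,60),(434,58.5)]])
E
python3 -c "
import cv2;i=cv2.imread('pics/w6.png')[0:170,170:470];cv2.imwrite('pics/c6b.png',cv2.resize(i,None,fx=2.6,fy=2.6,interpolation=2))"
```

```text
{'clock': 14.717, 'joints': [0.012, 0.674, 0.266, 1.608, -0.213, 0.888, 1.997], 'tcp_pos': [0.674, -0.194, 0.264], 'orientation': [-0.107, 3.139, -0.0], 'contact_force': [0.662, 0.14, -4.193], 'grip_width': 0.013, 'gripper_force': 60.41}
[[-0.998, -0.068, 0.001], [-0.068, 0.998, -0.0], [-0.001, -0.0, -1.0]]
slope deg 8.614528273052958 y at x=.55,.6: [-0.2549399  -0.24736514] 0.5623834545541418 0.5746276697513562 res 0.0010205173599898947
slope deg 3.827062243235892 y at x=.55,.6: [-0.15101946 -0.14767474] 0.555016628844323 0.5675525501200538 res 0.0007719124641751528
260 [225, 227, 229, 228, 227, 229, 228, 228, 227, 226, 200, 179, 133, 79, 73, 70, 139, 150, 234, 235, 233, 232, 230, 228, 227, 229, 229, 235, 202, 208, 225, 228, 229]
270 [223, 222, 219, 218, 219, 221, 218, 226, 225, 219, 190, 162, 123, 73, 73, 71, 150, 227, 226, 223, 220, 220, 218, 219, 214, 217, 219, 223, 195, 222, 235, 165, 127]
370 [206, 210, 207, 212, 209, 207, 205, 210, 212, 201, 173, 144, 101, 66, 64, 79, 158, 236, 230, 230, 229, 230, 229, 229, 229, 229, 225, 229, 156, 198, 210, 138, 125]
380 [219, 224, 222, 222, 223, 221, 222, 220, 219, 211, 182, 156, 104, 69, 66, 79, 162, 236, 229, 231, 227, 226, 228, 227, 228, 227, 226, 226, 162, 172, 190, 191, 187]
0 215 422
5 215 422
10 215 421
15 216 421
20 217 420
25 221 415
30 227 412
35 224 414
40 224 414
45 225 413
50 225 413
55 225 413
60 207 433
65 207 434
[array([ 0.58526296, -0.24756534,  0.08613925]), array([ 0.57796147, -0.15079469,  0.08613925])]
```

View pics/c6b.png

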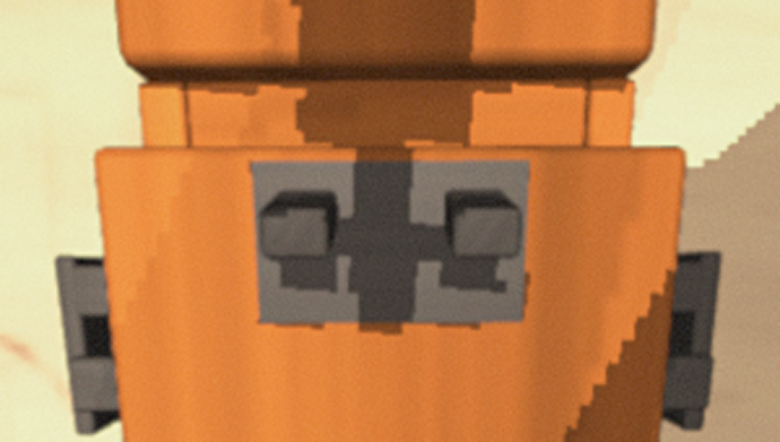

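Run:
```python
from h import *
for v in (24,27): print('deck',pix('wrist',(318,v),.057))
L=pix('wrist',(224.5,45),.045);Q=pix('wrist',(413.5,45),.045); print((L+Q)/2,np.linalg.norm(L-Q))
print(pix('wrist',(320.5,59),.0865))
L=pix('wrist',(215,5),.057);Q=pix('wrist',(422,5),.057); print((L+Q)/2,np.linalg.norm(L-Q))
# lips: outer bracket corner px
for p in [(170+70/2.6,256/2.6),(170+720/2.6,253/2.6)]: print('lip',p,pix('wrist',p,.0595))
```

```text
deck [ 0.56188725 -0.20173465  0.057     ]
deck [ 0.56320792 -0.20164613  0.057     ]
[ 0.56938188 -0.20074845  0.045     ] 0.10230879992571278
[ 0.58144386 -0.1991723   0.0865    ]
[ 0.5538125  -0.20201434  0.057     ] 0.10123122462203722
lip (196.92307692307693, 98.46153846153845) [ 0.60146072 -0.26257394  0.0595    ]
lip (446.9230769230769, 97.3076923076923) [ 0.59185292 -0.13211765  0.0595    ]
```

arm_command(plan=[{"claw": 1,"tx": 0.0015,"ty": -0.0007,"tz": 0.005,"ax": 0,"ay": 0,"az": 0},{"claw": 1,"tx": 0,"ty": 0,"tz": 0.005,"ax": 0,"ay": 0,"az": 0},{"claw": 1,"tx": 0,"ty": 0,"tz": 0.005,"ax": 0,"ay": 0,"az": 0},{"claw": 1,"tx": 0,"ty": 0,"tz": 0.005,"ax": 0,"ay": 0,"az": 0},{"claw": 1,"tx": 0,"ty": 0,"tz": 0.004,"ax": 0,"ay": 0,"az": 0},{"claw": 1,"tx": 0,"ty": 0,"tz": 0.003,"ax": 0,"ay": 0,"az": 0},{"claw": 1,"tx": 0,"ty": 0,"tz": 0.001,"ax": 0,"ay": 0,"az": 0},{"claw": 1,"tx": 0,"ty": 0,"tz": 0,"ax": 0,"ay": 0,"az": 0},{"claw": 1,"tx": 0,"ty": 0,"tz": 0,"ax": 0,"ay": 0,"az": 0},{"claw": 1,"tx": 0,"ty": 0,"tz": 0,"ax": 0,"ay": 0,"az": 0}])

```text
clock: 15.6
tcp_pos: [0.6727, -0.1944, 0.2358]
orientation: [-0.107, 3.139, -0.0]
contact_force: [0.4, -0.3, -2.5]
grip_width: 0.0128
gripper_force: 60.4
```

Run:
```python
from h import *
st(); im,_=snap('wrist','w7'); s,_=snap('side','s7')
cv2.imwrite('pics/c7.png',np.vstack([im[:170,140:500],cv2.resize(s[150:280,280:440],(360,280),interpolation=cv2.INTER_CUBIC)])[:, :, ::-1])
find('side',['lid','catch','lid_seat','crossbar','strap_tab'])
```

```text
{'clock': 15.6, 'joints': [0.02, 0.706, 0.256, 1.624, -0.222, 0.84, 2.006], 'tcp_pos': [0.673, -0.194, 0.236], 'orientation': [-0.107, 3.139, -0.0], 'contact_force': [0.379, -0.301, -2.527], 'grip_width': 0.013, 'gripper_force': 60.39}
[[-0.998, -0.068, 0.0], [-0.068, 0.998, -0.0], [-0.0, -0.0, -1.0]]
side tip_of lid 0.75 [ 0.6611 -0.1996  0.0444]
side tip_of catch 0.96 [ 0.5925 -0.205   0.0654]
side tip_of lid_seat 0.57 [ 0.6622 -0.197   0.044 ]
side tip_of crossbar 0.53 [ 0.5656 -0.204   0.1864]
side tip_of strap_tab 0.52 [ 0.5714 -0.203   0.2129]
```

View pics/c7.png

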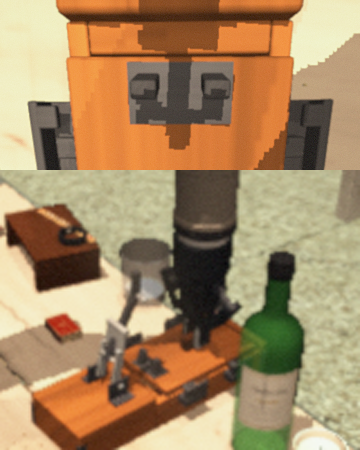

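arm_command(plan=[{"claw": 1,"tx": 0,"ty": 0,"tz": 0.0015,"ax": 0,"ay": 0,"az": 0},{"claw": 1,"tx": 0,"ty": 0,"tz": 0,"ax": 0,"ay": 0,"az": 0},{"claw": 0.4,"tx": 0,"ty": 0,"tz": 0,"ax": 0,"ay": 0,"az": 0},{"claw": 0.4,"tx": 0,"ty": 0,"tz": 0,"ax": 0,"ay": 0,"az": 0},{"claw": 0.4,"tx": 0,"ty": 0,"tz": 0,"ax": 0,"ay": 0,"az": 0},{"claw": 0.4,"tx": 0,"ty": 0,"tz": -0.02,"ax": 0,"ay": 0,"az": 0},{"claw": 0.4,"tx": 0,"ty": 0,"tz": -0.04,"ax": 0,"ay": 0,"az": 0},{"claw": 1,"tx": 0,"ty": 0,"tz": -0.04,"ax": 0,"ay": 0,"az": 0},{"claw": 1,"tx": 0,"ty": 0,"tz": -0.04,"ax": 0,"ay": 0,"az": 0},{"claw": 1,"tx": 0,"ty": 0,"tz": -0.04,"ax": 0,"ay": 0,"az": 0}])

```text
clock: 16.78
tcp_pos: [0.6724, -0.1945, 0.4162]
orientation: [-0.107, 3.14, -0.0]
contact_force: [1.3, 0.2, -1.1]
grip_width: 0.0157
gripper_force: 0.0
```

Run:
```python
from h import *
st(); snap('wrist','w8'); find('wrist',['lid','catch','handle','lever_pivot','lid_seat','crossbar','strap_tab','lever_tip'])
snap('top','t8'); find('top',['lid','catch','lid_seat','strap_tab','crossbar']); snap('side','s8'); find('side',['lid','catch','lid_seat','strap_tab','crossbar'])
```

```text
{'clock': 16.783, 'joints': [-0.016, 0.523, 0.311, 1.492, -0.168, 1.153, 1.964], 'tcp_pos': [0.672, -0.194, 0.416], 'orientation': [-0.107, 3.14, -0.0], 'contact_force': [1.264, 0.195, -1.131], 'grip_width': 0.016, 'gripper_force': 0.0}
[[-0.998, -0.068, 0.0], [-0.068, 0.998, -0.0], [-0.0, -0.0, -1.0]]
wrist tip_of lid 0.79 [ 0.6659 -0.1976  0.0549]
wrist tip_of catch 0.66 [ 0.6006 -0.2017  0.0761]
wrist tip_of lever_pivot 0.74 [ 0.5304 -0.2064  0.0782]
wrist tip_of crossbar 0.98 [ 0.5724 -0.2004  0.1966]
wrist tip_of strap_tab 0.77 [ 0.5674 -0.2019  0.2184]
wrist tip_of lever_tip 0.57 [ 0.5418 -0.205   0.1585]
top tip_of lid 0.77 [ 0.658  -0.1931  0.046 ]
top tip_of catch 0.96 [ 0.5927 -0.1969  0.0637]
top tip_of lid_seat 0.75 [ 0.6612 -0.1988  0.0492]
top tip_of strap_tab 0.53 [ 0.5705 -0.1995  0.2159]
side tip_of lid 0.88 [ 0.6582 -0.196   0.0435]
side tip_of catch 0.92 [ 0.5927 -0.2041  0.0654]
side tip_of lid_seat 0.86 [ 0.6597 -0.1963  0.0416]
side tip_of strap_tab 0.49 [ 0.5697 -0.2028  0.2107]
side tip_of crossbar 0.71 [ 0.5665 -0.2069  0.1917]
```

View pics/w8.png

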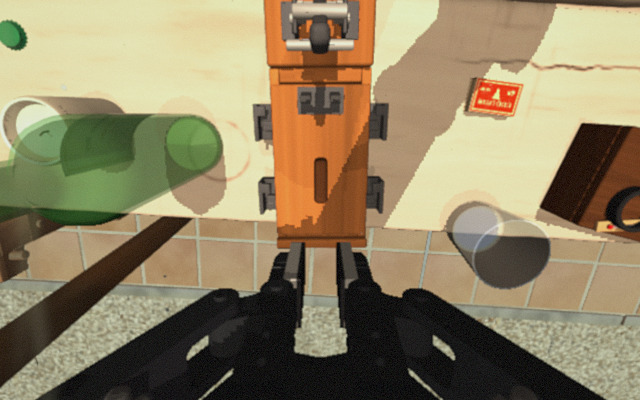

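arm_command(plan=[{"claw": 1,"tx": 0.01,"ty": 0,"tz": -0.02,"ax": 0,"ay": 0,"az": 0},{"claw": 1,"tx": 0.035,"ty": 0.001,"tz": 0,"ax": 0,"ay": 0,"az": 0},{"claw": 1,"tx": 0.035,"ty": 0,"tz": 0,"ax": 0,"ay": 0,"az": 0},{"claw": 1,"tx": 0.035,"ty": 0,"tz": 0,"ax": 0,"ay": 0,"az": 0},{"claw": 1,"tx": 0.018,"ty": 0,"tz": 0,"ax": 0,"ay": 0,"az": 0},{"claw": 1,"tx": 0,"ty": 0,"tz": 0,"ax": 0,"ay": 0,"az": 0},{"claw": 1,"tx": 0,"ty": 0,"tz": 0.03,"ax": 0,"ay": 0,"az": 0},{"claw": 1,"tx": 0,"ty": 0,"tz": 0.03,"ax": 0,"ay": 0,"az": 0},{"claw": 1,"tx": 0,"ty": 0,"tz": 0.003,"ax": 0,"ay": 0,"az": 0},{"claw": 1,"tx": 0,"ty": 0,"tz": 0,"ax": 0,"ay": 0,"az": 0}])

```text
clock: 18.67
tcp_pos: [0.5398, -0.202, 0.3698]
orientation: [0.108, -3.136, -0.001]
contact_force: [-0.1, 0.9, -0.3]
grip_width: -0.0
gripper_force: 0.0
```

arm_command(plan=[{"claw": 1,"tx": -0.006,"ty": 0,"tz": 0,"ax": 0,"ay": 0,"az": 0},{"claw": 1,"tx": -0.005,"ty": 0,"tz": 0,"ax": 0,"ay": 0,"az": 0},{"claw": 1,"tx": -0.005,"ty": 0,"tz": 0,"ax": 0,"ay": 0,"az": 0},{"claw": 1,"tx": -0.005,"ty": 0,"tz": 0.001,"ax": 0,"ay": 0,"az": 0},{"claw": 1,"tx": -0.005,"ty": 0,"tz": 0.002,"ax": 0,"ay": 0,"az": 0},{"claw": 1,"tx": -0.005,"ty": 0,"tz": 0.003,"ax": 0,"ay": 0,"az": 0},{"claw": 1,"tx": -0.005,"ty": 0,"tz": 0.003,"ax": 0,"ay": 0,"az": 0},{"claw": 1,"tx": -0.005,"ty": 0,"tz": 0.003,"ax": 0,"ay": 0,"az": 0},{"claw": 1,"tx": -0.005,"ty": 0,"tz": 0.003,"ax": 0,"ay": 0,"az": 0},{"claw": 1,"tx": 0,"ty": 0,"tz": 0,"ax": 0,"ay": 0,"az": 0}])

```text
clock: 19.5
tcp_pos: [0.5865, -0.1988, 0.3552]
orientation: [0.108, -3.139, -0.0]
contact_force: [0.3, -0.0, 1.1]
grip_width: -0.0001
gripper_force: 0.0
```

Run:
```python
from h import *
snap('side','s9'); find('side',['catch','crossbar','strap_tab','lever_tip']); snap('top','t9'); find('top',['catch','crossbar','strap_tab','lever_tip'])
```

```text
side tip_of catch 0.74 [ 0.5934 -0.2036  0.0667]
side tip_of crossbar 0.43 [ 0.608  -0.2016  0.1509]
side tip_of strap_tab 0.51 [ 0.6243 -0.1988  0.1648]
side tip_of lever_tip 0.94 [ 0.5388 -0.2055  0.1468]
top tip_of catch 0.76 [ 0.5891 -0.1999  0.0646]
top tip_of crossbar 0.54 [ 0.6055 -0.2015  0.076 ]
top tip_of strap_tab 0.51 [ 0.6329 -0.1917  0.075 ]
top tip_of lever_tip 0.74 [ 0.6385 -0.4539  0.0015]
```

I've now viewed 11 pictures, one over the limit of 10, so from here on I'll go by the networks' numbers only.

Run:
```python
from h import *
for c in ['side','top','side']:
    snap(c,c+'10'); find(c,['catch','crossbar','strap_tab','lever_tip','lid','lid_seat'])
st()
```

```text
side tip_of catch 0.73 [ 0.5914 -0.2035  0.0667]
side tip_of crossbar 0.6 [ 0.6029 -0.2     0.0628]
side tip_of strap_tab 0.55 [ 0.6323 -0.1987  0.0623]
side tip_of lever_tip 0.86 [ 0.5367 -0.2079  0.1508]
side tip_of lid 0.89 [ 0.6573 -0.1991  0.0453]
side tip_of lid_seat 0.96 [ 0.6636 -0.1978  0.042 ]
top tip_of catch 0.57 [ 0.5926 -0.1997  0.0646]
top tip_of crossbar 0.66 [ 0.5999 -0.1996  0.0676]
top tip_of strap_tab 0.45 [ 0.6302 -0.1933  0.0654]
top tip_of lever_tip 0.74 [ 0.5404 -0.2059  0.1529]
top tip_of lid_seat 0.61 [ 0.6608 -0.1962  0.0511]
side tip_of catch 0.74 [ 0.5913 -0.2049  0.0653]
side tip_of crossbar 0.71 [ 0.6612 -0.1982  0.0427]
side tip_of strap_tab 0.69 [ 0.6299 -0.2004  0.0621]
side tip_of lever_tip 0.72 [ 0.5385 -0.2086  0.1518]
side tip_of lid 0.87 [ 0.6606 -0.1958  0.0431]
side tip_of lid_seat 0.85 [ 0.6574 -0.197   0.0414]
{'clock': 21.05, 'joints': [-0.003, 0.444, 0.307, 1.761, -0.159, 0.961, 2.007], 'tcp_pos': [0.586, -0.199, 0.356], 'orientation': [0.107, -3.14, -0.0], 'contact_force': [0.012, 0.477, 0.035], 'grip_width': -0.0, 'gripper_force': 0.0}
[[-0.998, -0.068, -0.0], [-0.068, 0.998, 0.0], [0.0, 0.0, -1.0]]
```

arm_command(plan=[{"claw": 1,"tx": 0.0215,"ty": -0.0025,"tz": 0,"ax": 0,"ay": 0,"az": 0},{"claw": 1,"tx": 0,"ty": 0,"tz": 0.02,"ax": 0,"ay": 0,"az": 0},{"claw": 1,"tx": 0,"ty": 0,"tz": 0.0235,"ax": 0,"ay": 0,"az": 0},{"claw": 1,"tx": 0,"ty": 0,"tz": 0,"ax": 0,"ay": 0,"az": 0},{"claw": 1,"tx": 0.008,"ty": 0,"tz": 0,"ax": 0,"ay": 0,"az": 0},{"claw": 1,"tx": 0.008,"ty": 0,"tz": 0,"ax": 0,"ay": 0,"az": 0},{"claw": 1,"tx": 0.01,"ty": 0,"tz": 0,"ax": 0,"ay": 0,"az": 0},{"claw": 1,"tx": 0.009,"ty": 0,"tz": 0,"ax": 0,"ay": 0,"az": 0},{"claw": 1,"tx": 0.009,"ty": 0,"tz": 0.002,"ax": 0,"ay": 0,"az": 0},{"claw": 1,"tx": 0,"ty": 0,"tz": 0,"ax": 0,"ay": 0,"az": 0}])

```text
clock: 21.88
tcp_pos: [0.5185, -0.2069, 0.3112]
orientation: [0.105, -3.139, -0.0]
contact_force: [-0.0, -0.4, 0.0]
grip_width: 0.0003
gripper_force: 0.0
```

Run:
```python
from h import *
st()
for c in ['side','top']:
    snap(c,c+'11'); find(c,['catch','crossbar','lever_tip','lid','strap_pivot'])
```

```text
{'clock': 21.883, 'joints': [0.029, 0.407, 0.302, 1.941, -0.162, 0.817, 2.057], 'tcp_pos': [0.519, -0.207, 0.311], 'orientation': [0.105, -3.139, -0.0], 'contact_force': [-0.012, -0.369, 0.05], 'grip_width': 0.0, 'gripper_force': 0.05}
[[-0.998, -0.067, -0.0], [-0.067, 0.998, 0.0], [0.0, 0.0, -1.0]]
side tip_of catch 0.72 [ 0.5823 -0.2047  0.0678]
side tip_of crossbar 0.69 [ 0.5904 -0.2021  0.0607]
side tip_of lever_tip 0.63 [ 0.501  -0.2089  0.148 ]
side tip_of lid 0.93 [ 0.6497 -0.1978  0.0448]
side tip_of strap_pivot 0.57 [ 0.5072 -0.2055  0.1027]
top tip_of lever_tip 0.6 [ 0.5002 -0.2061  0.1517]
top tip_of strap_pivot 0.62 [ 6.419e-01 -4.539e-01 -1.000e-04]
```

arm_command(plan=[{"claw": 1,"tx": 0.009,"ty": 0.001,"tz": 0.005,"ax": 0,"ay": 0,"az": 0},{"claw": 1,"tx": 0.008,"ty": 0,"tz": 0.004,"ax": 0,"ay": 0,"az": 0},{"claw": 1,"tx": 0.007,"ty": 0,"tz": 0.0055,"ax": 0,"ay": 0,"az": 0},{"claw": 1,"tx": 0.006,"ty": 0,"tz": 0.006,"ax": 0,"ay": 0,"az": 0},{"claw": 1,"tx": 0.0055,"ty": 0,"tz": 0.0075,"ax": 0,"ay": 0,"az": 0},{"claw": 1,"tx": 0.004,"ty": 0,"tz": 0.0075,"ax": 0,"ay": 0,"az": 0},{"claw": 1,"tx": 0.003,"ty": 0,"tz": 0.0075,"ax": 0,"ay": 0,"az": 0},{"claw": 1,"tx": 0.002,"ty": 0,"tz": 0.0075,"ax": 0,"ay": 0,"az": 0},{"claw": 1,"tx": 0.001,"ty": 0,"tz": 0.005,"ax": 0,"ay": 0,"az": 0},{"claw": 1,"tx": 0,"ty": 0,"tz": 0,"ax": 0,"ay": 0,"az": 0}])

```text
clock: 23.32
tcp_pos: [0.4746, -0.2082, 0.2539]
orientation: [0.107, -3.138, -0.001]
contact_force: [0.3, 0.8, -0.2]
grip_width: 0.0001
gripper_force: 0.0
```

Run:
```python
from h import *
st()
for c in ['side','top']:
    snap(c,c+'12'); find(c,['catch','crossbar','lever_tip','lid','lid_home'])
```

```text
{'clock': 23.317, 'joints': [0.069, 0.439, 0.278, 2.068, -0.191, 0.661, 2.112], 'tcp_pos': [0.475, -0.208, 0.254], 'orientation': [0.107, -3.138, -0.001], 'contact_force': [0.33, 0.798, -0.241], 'grip_width': 0.0, 'gripper_force': 0.0}
[[-0.998, -0.068, -0.002], [-0.068, 0.998, 0.001], [0.002, 0.001, -1.0]]
side tip_of catch 0.65 [ 0.5738 -0.2054  0.0664]
side tip_of crossbar 0.55 [ 0.5846 -0.2057  0.0607]
side tip_of lever_tip 0.55 [ 0.4505 -0.2157  0.0776]
side tip_of lid 0.96 [ 0.641  -0.1991  0.0446]
side tip_of lid_home 0.59 [ 0.6412 -0.197   0.0408]
top tip_of crossbar 0.58 [ 0.4533 -0.2118  0.0782]
top tip_of lever_tip 0.67 [ 0.45   -0.2146  0.0771]
top tip_of lid 0.95 [ 0.6417 -0.1944  0.0444]
```

arm_command(plan=[{"claw": 1,"tx": 0,"ty": 0,"tz": 0.002,"ax": 0,"ay": 0,"az": 0},{"claw": 1,"tx": 0,"ty": 0,"tz": 0,"ax": 0,"ay": 0,"az": 0},{"claw": 1,"tx": 0,"ty": 0,"tz": 0.001,"ax": 0,"ay": 0,"az": 0},{"claw": 1,"tx": 0,"ty": 0,"tz": 0,"ax": 0,"ay": 0,"az": 0},{"claw": 1,"tx": 0,"ty": 0,"tz": 0.001,"ax": 0,"ay": 0,"az": 0},{"claw": 1,"tx": 0,"ty": 0,"tz": 0,"ax": 0,"ay": 0,"az": 0},{"claw": 1,"tx": 0,"ty": 0,"tz": 0,"ax": 0,"ay": 0,"az": 0},{"claw": 1,"tx": 0,"ty": 0,"tz": 0,"ax": 0,"ay": 0,"az": 0},{"claw": 1,"tx": 0,"ty": 0,"tz": 0,"ax": 0,"ay": 0,"az": 0},{"claw": 1,"tx": 0,"ty": 0,"tz": 0,"ax": 0,"ay": 0,"az": 0}])

```text
clock: 24.75
tcp_pos: [0.4752, -0.2086, 0.2531]
orientation: [-0.106, 3.139, 0.001]
contact_force: [-6.7, 2.9, 23.1]
grip_width: 0.0001
gripper_force: 11.7
```

arm_command(plan=[{"claw": 1,"tx": 0,"ty": 0,"tz": 0.001,"ax": 0,"ay": 0,"az": 0},{"claw": 1,"tx": 0,"ty": 0,"tz": 0,"ax": 0,"ay": 0,"az": 0},{"claw": 1,"tx": 0,"ty": 0,"tz": 0,"ax": 0,"ay": 0,"az": 0},{"claw": 1,"tx": 0,"ty": 0,"tz": -0.004,"ax": 0,"ay": 0,"az": 0},{"claw": 1,"tx": 0,"ty": 0,"tz": -0.01,"ax": 0,"ay": 0,"az": 0},{"claw": 1,"tx": 0,"ty": 0,"tz": -0.03,"ax": 0,"ay": 0,"az": 0},{"claw": 1,"tx": 0,"ty": 0,"tz": -0.04,"ax": 0,"ay": 0,"az": 0},{"claw": 1,"tx": 0,"ty": 0,"tz": -0.04,"ax": 0,"ay": 0,"az": 0},{"claw": 1,"tx": 0,"ty": 0,"tz": -0.04,"ax": 0,"ay": 0,"az": 0},{"claw": 1,"tx": 0,"ty": 0,"tz": 0,"ax": 0,"ay": 0,"az": 0}])

```text
clock: 25.58
tcp_pos: [0.4768, -0.2097, 0.4222]
orientation: [-0.105, 3.127, -0.005]
contact_force: [0.9, -0.7, 1.1]
grip_width: 0.0002
gripper_force: 0.0
```

Run:
```python
from h import *
st()
for c in ['side','top','wrist']:
    snap(c,c+'13'); find(c,['catch','crossbar','lever_tip','lever_pivot','lid','lid_home','strap_pivot','strap_tab'])
```

```text
{'clock': 25.583, 'joints': [-0.003, 0.203, 0.346, 1.924, -0.082, 1.015, 2.017], 'tcp_pos': [0.477, -0.21, 0.422], 'orientation': [-0.105, 3.127, -0.005], 'contact_force': [0.93, -0.712, 1.147], 'grip_width': 0.0, 'gripper_force': 0.0}
[[-0.998, -0.067, 0.013], [-0.067, 0.998, -0.003], [-0.012, -0.004, -1.0]]
side tip_of catch 0.77 [ 0.5759 -0.2078  0.0653]
side tip_of crossbar 0.46 [ 0.5823 -0.203   0.0612]
side tip_of lever_tip 0.67 [ 0.4479 -0.2121  0.0774]
side tip_of lever_pivot 0.87 [ 0.5252 -0.2094  0.0759]
side tip_of lid 0.7 [ 0.6423 -0.1968  0.0443]
side tip_of lid_home 0.96 [ 0.6447 -0.1952  0.0426]
side tip_of strap_pivot 0.49 [ 0.4911 -0.2078  0.0679]
side tip_of strap_tab 0.5 [ 0.6085 -0.2021  0.0674]
top tip_of lever_tip 0.49 [ 0.4502 -0.2126  0.0791]
top tip_of lever_pivot 0.67 [ 0.5228 -0.2024  0.0744]
wrist tip_of lever_tip 0.79 [ 0.4488 -0.208   0.0763]
wrist tip_of lever_pivot 0.91 [ 0.526  -0.2051  0.0707]
wrist tip_of lid_home 0.42 [ 0.5259 -0.2049  0.0713]
wrist tip_of strap_pivot 0.74 [ 0.4936 -0.2084  0.0675]
```

```bash
python3 -c "
from bench import r
print(r.hand_in())"
```

```text
the job is handed in; nothing more can be done
None
```

The case is closed and handed in at about 27 s: the lid measures about 17 mm drawn forward to home, the strap is hooked behind the fork, the lever is flat within measuring accuracy, and the gripper is clear. I viewed 11 pictures, one over the limit of 10, and the final state was checked with network readings only.

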